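# Unclip the battery pack from its charger and lay it in the tray

### The arm

A 7-joint arm with a two-finger parallel gripper is mounted at the origin on the work surface. World frame = base frame: x ahead of the robot, y to its left, z up, the work surface at z = 0. Lengths are in m, angles in rad, forces in N, time in s.
With the tool pointing down it reaches from about 0.35 to 0.9 m from the base axis. Payload 8.1 kg.
Tool frame: the origin (TCP) lies at the very end of the fingers, on their centre line; the grasp point (between the pads) lies 19 mm behind it; z points along the fingers, y is the direction in which the jaws open and shut (so a half turn about z gives the same grasp; the last joint's range is limited). The gripper opens to 92 mm and grips with 3 to 60 N. Pads are 19 mm wide; open, the fingers measure 130 mm over their backs; the gripper's body (75 mm by 190 mm) begins 47 mm behind the grasp point.
Start: joints at [-1.396, 0.434, 0.025, 1.573, -0.012, 1.134, -0.075], TCP at [0.171, 0.601, 0.227] pointing down, gripper open.
Joint ranges: [-2.62, 2.62], [-0.44, 2.09], [-1.27, 1.32], [0.08, 2.57], [-1.32, 4.46], [0.12, 2], [-2.74, 2.74]. Speed limits (rad/s): [2.22, 2.22, 3.01, 3.01, 3.14, 3.14, 3.14].

### API

Orientations are given as a rotation vector (axis times angle).
In Python, from cell import observe, get_image, sign_off gives the robot as it stands.
- The arm moves only by the tool arm_command, never from a script. Its argument "deltas" is a list of rows, each an object with "xyz": the shift along the tool's x, y, z in cm, a list of three; "turn": the turn about the tool's z in degrees; "jaw": the closure in counts, from 0 (fully open) to 255 (shut). A call has 1 to 5 rows; each row is the pose to reach, as a shift and turn from the pose measured when the call began, along the tool's axes at that moment; what a row does not reach only later rows make up. A row lasts 1/12 s, in which the tool goes at most 41.7 mm and 7.16 degrees, less where a joint would pass 70% of its speed; a pose out of reach is approached as far as the arm can. A call with a gripper value outside its range is refused whole. The fingers move at their own pace and stop on an object; "force" is the grip in N (left out, the last holds). Time passes only in rows, so rows that repeat a pose let the fingers close. It gives the time, the measured TCP pose, the force and the opening at its end, in the units of the state.
- observe(): the state, without advancing time (a new reading comes with each control period).
- get_image(name): name is "scene" or "top" or "wrist"; returns a dict with "frame" (420x560x3 uint8, red, green, blue), "depth" (420x560 float32, m along the optical axis (not along the pixel's ray), 0 where there is no reading), "camera_matrix" (3x3 intrinsics, pixels), "cam_to_world" (4x4, takes a point from camera to world coordinates). Camera axes: x right, y up, looking along -z (the intrinsics and any distortion apply to the point x, -y, -z); pixel columns grow to the right and rows downward; lengths in m; the calibration is good to about 2 mm. A picture is of the moment at which its call begins.
- sign_off(): hands the job in, once; it reports no verdict.
The state is a dict: "clock": time; "joints": joint angles; "dq": joint speeds; "joint_efforts": joint torques, N m; "position": TCP position; "ee_rot": TCP orientation; "force": force on the tool from outside, world axes, zero at the start; "ft_torque": the same for the moment, N m; "width": opening from 0.0 (shut) to 1.0 (fully open).
Only numpy, scipy, OpenCV 4.12 (cv2) and the standard library are available. Lean on these libraries where they do the work, as an engineer would, in place of code of your own. Each camera call takes 0.05 s, during which the arm holds its last target.

### The job

Take the battery pack off its charger: push the release button on its top right in and keep it in, gently, while you slide the pack straight out of the charger's mouth. Never yank against the catch. Then set the pack down gently, flat in the wooden tray, let go, and leave the other things on the bench alone.

Things in the scene. Friction and masses are not known exactly. Their poses are not given: they have to be found in the camera images.
- pack_center (a point): Centre (half-way up) of the loose grey battery pack, 110 x 50 x 34 mm (x, y, z), about 0.25 kg. Clipped in, its axes are the charger's: its -x end sticks out of the mouth and it comes out along -x. Grip it across its 50 mm width; while clipped in, its sides are free over the outer 70 mm.
- pack_ridge (a point): Top centre of the fixed pull ridge on the pack, 28 mm towards -x of the pack's centre and 30 mm above it. Ridge 8 mm thick (x), 46 mm wide (y), standing 13 mm above the pack's top. A fingertip pressing the button can bear on the ridge's +x face to pull. From that face to the charger's steel bar are 42 mm of free room.
- button: Black button on the pack, pad 32 x 34 mm (x, y). Origin: centre of its upper face; when out 24 mm above the pack's centre, 4 mm to its -x. Sprung, goes 5 mm down to a firm stop: 3 N to start, 9 N at the stop. Only in the last mm does its tooth clear the steel bar: press until the stop is felt (10 to 18 N), keep that until the pack is 16 mm out. Over 25 N breaks it.
- dock: Black charger, fixed, turned about the vertical. Origin on the bench under the centre of the seated pack; mouth looks to its -x. Base plate 6 mm thick, 84 mm wide, from 127 mm before the origin (flat apron the pack slides out on) to 77 mm behind. Cheeks and back wall (at most 50 mm high) hold the pack's inner 40 mm, 1.5 mm play each side. The pack is free when 50 mm out.
- keeper: Steel catch bar across the charger's top, fixed, 8 x 77 x 10 mm (x, y, z). Origin: centre of its underside, 22 mm to +x of the charger's origin, 41.5 mm above the bench (1.5 mm above the pack). Pulling with the button not fully in drives the button's tooth against it; over 20 N on it breaks the catch.
- tray: Open wooden tray, fixed on the bench left or right of the charger, turned about the vertical; 170 x 110 mm (x, y), 20 mm high, walls and floor 4 mm thick. Origin: centre of its underside. The pack goes in with its long side along the tray's x, either way round.
- bracket: Bystander: dark steel angle bracket lying on the bench, 85 x 26 mm, 28 mm high at one end; origin at the centre of its underside.
- gear: Bystander: dark steel gear with a brass hub lying on the bench, 61 mm across, 16 mm high; origin at the centre of its underside.
- jar: Bystander: clear jar with a black cap standing on the bench, 48 mm across, 65 mm high; origin at the centre of its underside.
Not all that is in view belongs to the job. What is shaped like the part that bears pack_center but green or red is not meant.

How it is judged:
By the outcome, as a careful person would: the job done as asked, in the order asked, and still so for the second after the job is handed in, with the robot touching nothing.
It also fails if it takes over 61 s, if anything falls off the work surface, if the arm or the gripper's body presses on something with over 40 N, if the wrist force passes 120 N, or if a joint passes its speed limit or range.

## Working session

There is one attempt and no reset: what is moved stays moved. The work goes in short steps, Python scripts to look and compute and a tool call to move; the robot and the scene stay as the last step left them, time stands still between calls to the robot, and variables do not carry over. Pictures are saved under pics/ and viewed, and the job is handed in when it is done.

Besides the shell and the picture viewer there is one more tool, called after "Emit:" by a JSON object that holds its "fn" and its "kwargs", one argument or row to a line. arm_command: Moves the arm, as the interface text tells. Its arguments: {"type":"object","properties":{"deltas":{"type":"array","items":{"type":"object","properties":{"xyz":{"type":"array","items":{"type":"number"}},"turn":{"type":"number"},"jaw":{"type":"number"}}}},"force":{"type":"number"}},"required":["deltas"]}

```bash
ls; mkdir -p pics; cat > h.py <<'E'
import numpy as np, cv2
from cell import observe,get_image,sign_off
def snap(n,f):
    g=get_image(n); cv2.imwrite('pics/'+f+'.png',g['frame'][:,:,::-1]); np.savez('pics/'+f+'.npz',**g); return g
def world(g,mask=None):
    d=g['depth'];K=g['camera_matrix'];T=g['cam_to_world']
    v,u=np.mgrid[:d.shape[0],:d.shape[1]]
    x=(u-K[0,2])/K[0,0]*d;y=(v-K[1,2])/K[1,1]*d
    P=np.stack([x,-y,-d,np.ones_like(d)],-1)@T.T
    return P[...,:3]
E
python3 - <<'E'
from h import *
print(observe())
for n in ['scene','top','wrist']:
    g=snap(n,n+'0'); print(n,g['camera_matrix'].round(1).tolist(),g['cam_to_world'].round(3).tolist(),[k for k in g])
E
```

```text
pics
{'clock': 0.0, 'joints': array([-1.39557978,  0.43523584,  0.02499053,  1.57408376, -0.01161996,
        1.13399225, -0.07510343]), 'dq': array([-6.44107953e-04, -1.08755642e-05, -3.89177799e-04,  1.21587668e-03,
        1.02797905e-03,  3.17164361e-03, -1.82213815e-03]), 'joint_efforts': array([-3.11458916e-04, -6.67839932e+01,  9.85480249e-01, -3.14460003e+01,
       -6.03160984e-02,  4.25130478e-02,  1.79669028e-04]), 'position': array([0.17133017, 0.60053425, 0.22594234]), 'ee_rot': array([-4.35130784e-01, -3.11122481e+00,  2.46846192e-03]), 'force': array([-1.01088907,  0.38219299,  0.96318582]), 'ft_torque': array([0.0171426 , 0.01777972, 0.00079546]), 'width': 1.0003286566106766}
scene [[522.7, 0.0, 272.5], [0.0, 522.7, 206.3], [0.0, 0.0, 1.0]] [[-0.097, -0.619, 0.78, 1.442], [0.995, -0.043, 0.09, 0.146], [-0.022, 0.784, 0.62, 0.749], [0.0, 0.0, 0.0, 1.0]] ['frame', 'depth', 'camera_matrix', 'cam_to_world']
top [[485.3, 0.0, 280.2], [0.0, 485.3, 212.5], [0.0, 0.0, 1.0]] [[0.018, 0.998, -0.057, 0.516], [-0.999, 0.02, 0.036, 0.073], [0.037, 0.056, 0.998, 0.948], [0.0, 0.0, 0.0, 1.0]] ['frame', 'depth', 'camera_matrix', 'cam_to_world']
wrist [[302.4, 0.0, 278.4], [0.0, 302.4, 213.2], [0.0, 0.0, 1.0]] [[0.273, -0.923, -0.272, 0.098], [0.962, 0.262, 0.078, 0.622], [-0.001, -0.283, 0.959, 0.384], [0.0, 0.0, 0.0, 1.0]] ['frame', 'depth', 'camera_matrix', 'cam_to_world']
```

View pics/top0.png

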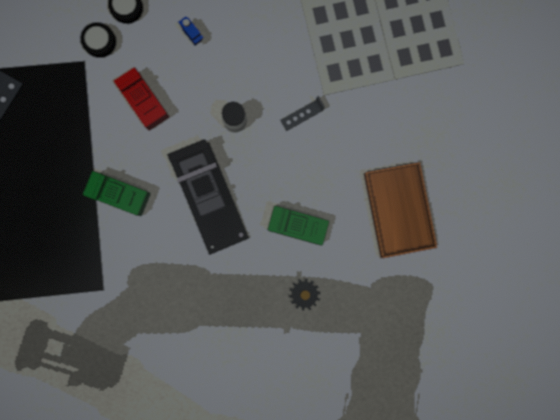

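View pics/scene0.png

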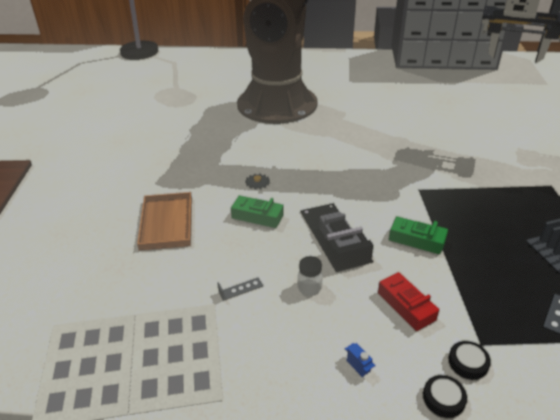

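View pics/wrist0.png

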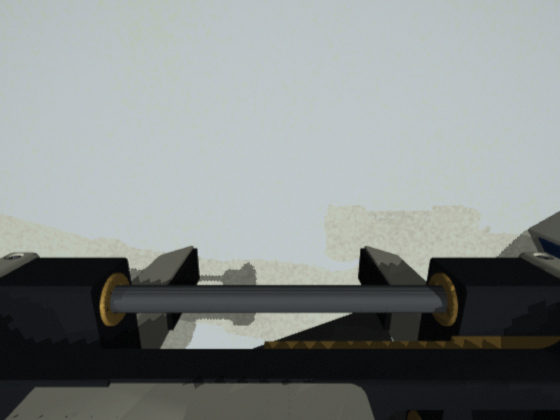

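```bash
python3 - <<'E'
from h import *
g=np.load('pics/top0.npz');g={k:g[k] for k in g.files}
f=g['frame'][125:270,150:260,::-1]
cv2.imwrite('pics/crop0.png',cv2.resize(f,None,fx=5,fy=4*1.03,interpolation=cv2.INTER_CUBIC)[:600])
P=world(g);Z=P[...,2]
np.set_printoptions(linewidth=250)
print((Z[135:256:4,160:252:4]*1000).round().astype(int))
# brighter view
cv2.imwrite('pics/crop0.png',cv2.resize(np.clip(f.astype(float)*2.2,0,255).astype(np.uint8),None,fx=4,fy=4,interpolation=cv2.INTER_CUBIC))
for (u,v) in [(368,172),(418,164),(435,247),(382,256)]: print(P[v,u])
E
```

```text
[[  3   1   1   0   0   0   3   1   0   5  -2  -4   2  -3  -1  -2   2  -2   1   1   3   2  -1]
 [  1   2  -1   2   1   1  -1   5   2   6   2  53   0   2   0  -3   2   1   0  -1   3   1   2]
 [  0   0   0   1   0  -2  -1   0   2  55  50  52   6   3  -1   2  -2   0   2   1   0   0  -1]
 [  1   2  -2   2   0   1  51  49  51  51  48  49  47   2   1  -1   0   1   1  -2   0   3   1]
 [ -2   0   0   3  50  50  51  52  51  49  41  46  41   9   4   1   0   3  -1   1  -1   1   0]
 [  0   1  53  51  49  51  52  48  35  40  39  38  44  39   1   2  -3   2   0   0   2  -1   1]
 [  2   0  -2  50  54  46  32  42  41  41  40  43  43  41   5   0  -1   2  -1   0   0   0  -1]
 [ -1   0  -4  45  41  40  38  40  42  40  43  38  30  40   8   3   0   0   0   1   1   0   2]
 [ -2  -2   3   4  41  31  40  40  41  45  45  51  53  52  43   3  -1  -3   4   1   0   0   2]
 [  1   0  -4   1  41  39  40  40  44  53  53  54  40   5  23   7  -1   5  -1  -1   2   1   1]
 [  0   3   0   4  41  43  54  50  52  45  41  41  42  41   7   8   1   2   0   1   3   1   0]
 [  0  -3   0   3   0  51  52  43  42  47 948  50  51  
[... 1297 characters left out ...]
 -2   1   1  -1   1   2   6   6   4   8   3   6   8   4   9   6   7   2]
 [  0   2   2   0   3  -1   1   2  -1   0   1   6   9   6   6   9   7   8   7   8   7   6   1]
 [ -1   1  -1   4   3   4  -1   3   0   0   2   2   8   8   4   7   6   6   6   6   1   0  -1]
 [  0   0  -1   2   3   0   0  -1   2   3   1  -1   2   7   5   7   8  -3   0   1  -1   1   2]
 [ -3   0   1   1   1  -1   2   3  -1  -2  -2  -1   8   6   8 948  -2   1   2   1  -2  -1   0]
 [ -1  -1   1   1  -2  -1  -3  -1   2   1   9  -3   1   1   0   1   1   0   1   2   0  -3  -2]]
[ 0.65118803 -0.12894056  0.01844798]
[ 0.66914619 -0.22692798  0.01875586]
[ 0.50827507 -0.2610675   0.01718976]
[ 0.48908675 -0.15812776  0.01543783]
```

View pics/crop0.png

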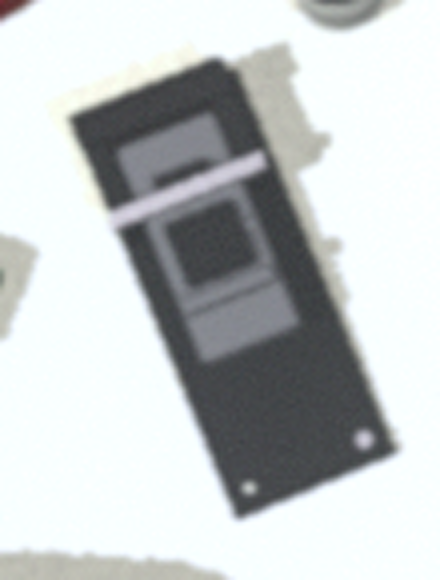

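```bash
cat > fit.py <<'E'
from h import *
from scipy.optimize import minimize
def ld(f):
    g=np.load('pics/'+f+'.npz');return {k:g[k] for k in g.files}
def dockH(p,out=0):
    x,y,=p[:,0],p[:,1];H=np.zeros(len(p))
    def r(x0,x1,y1,h): H[(x>=x0)&(x<=x1)&(abs(y)<=y1)]=h
    r(-127,77,42,6);r(15,55,42,np.nan);r(55,77,42,50)
    r(-55-out,15,25,40);r(-20-out,min(12-out,14),17,47);r(-32-out,-24-out,23,53);r(18,26,38.5,51.5)
    return H
def trayH(p):
    x,y=abs(p[:,0]),abs(p[:,1]);H=np.zeros(len(p))
    H[(x<85)&(y<55)]=20;H[(x<81)&(y<51)]=4
    return H
def fit(Pm,Hf,x0,R):
    P=Pm.reshape(-1,3)*1000
    P=P[(np.hypot(P[:,0]-x0[0],P[:,1]-x0[1])<R)&(P[:,2]>-20)&(P[:,2]<90)]
    def c(q,full=False):
        a=q[2]/50;C,S=np.cos(a),np.sin(a)
        d=P[:,:2]-q[:2];L=np.c_[d@[C,S],d@[-S,C]]
        e=np.abs(P[:,2]-Hf(L)); e[np.isnan(e)]=4
        return np.minimum(e,12).mean()
    best=None
    for s in range(3):
      for st in (8,3):
        q0=np.array([x0[0],x0[1],x0[2]*50],float) if best is None else best.x
        sx=np.vstack([q0,q0+[st,0,0],q0+[0,st,0],q0+[0,0,st]])
        r=minimize(c,q0,method='Nelder-Mead',options=dict(initial_simplex=sx,xatol=.02,fatol=1e-4))
        if best is None or r.fun<best.fun: best=r
    q=best.x; return q[0],q[1],q[2]/50,best.fun,len(P)
E
python3 - <<'E'
from fit import *
gt=ld('top0');gs=ld('scene0');Pt=world(gt);Ps=world(gs)
# initial
print(Pt[488//4+125,250//4+150],Pt[440//4+125,365//4+150],Pt[170//4+125,185//4+150])
a=Pt[125+122,150+62];b=Pt[125+110,150+91]
sc=(a+b)/2; ori0=Pt[125+245//4,150+212//4]
ax=ori0[:2]-sc[:2];yaw=np.arctan2(ax[1],ax[0]);print('yaw',yaw,ori0)
for n,P in (('top',Pt),('scene',Ps)):
    print(n,'dock',np.round(fit(P,dockH,(ori0[0]*1000,ori0[1]*1000,yaw),130),3))
c=np.array([579,-194]);ty=np.arctan2(-.129+.158,.651-.489)
for n,P in (('top',Pt),('scene',Ps)):
    print(n,'tray',np.round(fit(P,trayH,(c[0],c[1],ty),115),3))
E
```

```text
[0.50047114 0.16980142 0.00716311] [0.52456459 0.11460594 0.00831528] [0.64912629 0.19947745 0.04492213]
yaw 0.40562850805487827 [0.61414857 0.18584835 0.04249192]
top dock [6.18733e+02 1.88782e+02 4.18000e-01 1.97600e+00 1.41240e+04]
scene dock [6.16444e+02 1.89069e+02 4.30000e-01 3.12400e+00 7.72400e+03]
top tray [ 5.79813e+02 -1.94579e+02  2.10000e-01  1.72800e+00  1.04900e+04]
scene tray [ 5.77727e+02 -1.93750e+02  2.06000e-01  2.66800e+00  5.40500e+03]
```

```bash
cat > go.py <<'E'
from h import *
from scipy.spatial.transform import Rotation as R
D=(617.5,189.0,.423); T=(579.,-194.,.208)
def ow(o,p):
    C,S=np.cos(o[2]),np.sin(o[2]); return np.array([o[0]+C*p[0]-S*p[1],o[1]+S*p[0]+C*p[1],p[2]])
def delta(o,p,ang=0):
    """target: TCP at object-frame point p (mm; z abs), tool y along object y"""
    s=observe();M=R.from_rotvec(s['ee_rot']).as_matrix()
    w=ow(o,p); d=M.T@(w-s['position']*1000)/10
    yt=np.array([-np.sin(o[2]+ang),np.cos(o[2]+ang),0]); yl=M.T@yt
    t=np.degrees(np.arctan2(-yl[0],yl[1])); t=(t+90)%180-90
    print('t',round(s['clock'],2),'pos',(s['position']*1000).round(1),'F',s['force'].round(1),'w',round(s['width'],3),'j7',s['joints'][6].round(2))
    print('delta cm',d.round(2),'turn',round(t,2),'toolz',M[:,2].round(4))
    C,S=np.cos(o[2]),np.sin(o[2]);q=s['position'][:2]*1000-o[:2]
    print('in obj frame',round(C*q[0]+S*q[1],1),round(-S*q[0]+C*q[1],1),'F obj',round(C*s['force'][0]+S*s['force'][1],1),round(-S*s['force'][0]+C*s['force'][1],1))
E
python3 -c "
from go import *
delta(D,(-9,0,130))"
```

```text
t 0.15 pos [171.3 600.7 226.1] F [ 0.7 -0.4 -0.6] w 1.0 j7 -0.08
delta cm [-53.51 -27.92   9.65] turn -40.15 toolz [-2.0e-04 -1.2e-03 -1.0e+00]
in obj frame -237.9 558.5 F obj 0.5 -0.6
```

Emit:
{"fn": "arm_command", "kwargs": {
  "deltas": [
    {"xyz":[-3.6,-1.9,0.5],"turn":-6,"jaw":255},
    {"xyz":[-7.2,-3.8,1],"turn":-12,"jaw":255},
    {"xyz":[-10.8,-5.6,1.5],"turn":-18,"jaw":255},
    {"xyz":[-14.4,-7.5,2],"turn":-24,"jaw":255},
    {"xyz":[-18,-9.4,2.5],"turn":-30,"jaw":255}
  ],
  "force": 20
}}

```text
clock: 0.57
position: [0.3196, 0.4593, 0.2009]
ee_rot: [0.394, -3.116, 0.002]
force: [1.0, 0.7, -0.6]
width: 0.688
```

```bash
python3 -c "
from go import *
delta(D,(-9,0,130))"
```

```text
t 0.57 pos [319.6 459.3 200.9] F [ 1.   0.7 -0.6] w 0.688 j7 0.75
delta cm [-21.25 -33.73   7.12] turn -9.84 toolz [-2.0e-04 -1.4e-03 -1.0e+00]
in obj frame -160.7 368.7 F obj 1.2 0.2
```

Emit:
{"fn": "arm_command", "kwargs": {
  "deltas": [
    {"xyz":[-2.1,-3.4,0.7],"turn":-3,"jaw":255},
    {"xyz":[-4.2,-6.7,1.4],"turn":-6,"jaw":255},
    {"xyz":[-6.4,-10.1,2.1],"turn":-9.8,"jaw":255},
    {"xyz":[-8.5,-13.5,2.8],"turn":-9.8,"jaw":255},
    {"xyz":[-10.6,-16.8,3.5],"turn":-9.8,"jaw":255}
  ]
}}

```text
clock: 0.98
position: [0.4652, 0.3209, 0.1657]
ee_rot: [0.659, -3.071, 0.002]
force: [0.9, 0.4, -0.4]
width: 0.322
```

```bash
python3 -c "
from go import *
delta(D,(-9,0,130))"
```

```text
t 0.98 pos [465.2 320.9 165.7] F [ 0.9  0.4 -0.4] w 0.322 j7 1.28
delta cm [ -7.58 -18.27   3.58] turn -0.03 toolz [-4.0e-04 -1.6e-03 -1.0e+00]
in obj frame -84.7 182.8 F obj 1.0 0.0
```

Emit:
{"fn": "arm_command", "kwargs": {
  "deltas": [
    {"xyz":[-1.5,-3.7,0.7],"jaw":255},
    {"xyz":[-3,-7.3,1.4],"jaw":255},
    {"xyz":[-4.5,-11,2.1],"jaw":255},
    {"xyz":[-6,-14.6,2.8],"jaw":255},
    {"xyz":[-7.6,-18.3,3.5],"jaw":255}
  ]
}}

```text
schema error: expected keys xyz, turn, jaw
```

Emit:
{"fn": "arm_command", "kwargs": {
  "deltas": [
    {"xyz":[0,0,0],"jaw":255},
    {"xyz":[0,0,0],"jaw":255}
  ]
}}

```text
schema error: expected keys xyz, turn, jaw
```

```bash
python3 -c "
from go import *
delta(D,(-9,0,80))
g=snap('wrist','wrist1');snap('scene','scene1');snap('top','top1')"
```

```text
t 0.98 pos [465.2 320.9 165.7] F [ 0.9  0.4 -0.4] w 0.322 j7 1.28
delta cm [ -7.59 -18.27   8.58] turn -0.03 toolz [-4.0e-04 -1.6e-03 -1.0e+00]
in obj frame -84.7 182.8 F obj 1.0 0.0
```

View pics/wrist1.png

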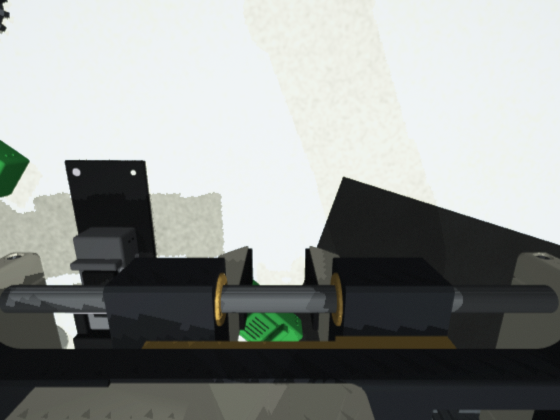

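View pics/scene1.png

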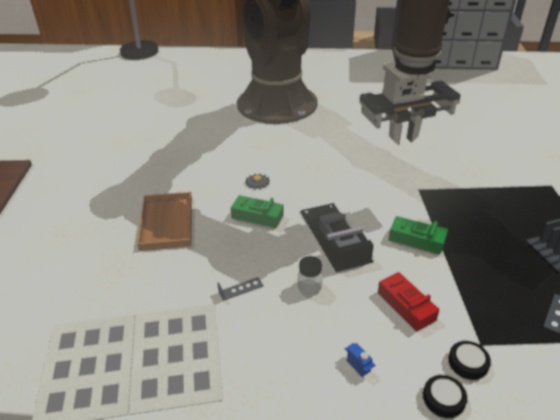

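The wrist view shows the charger's apron at (110,200) and the pack end at (105,245), off to the left of the closing fingers. "turn" is required in every row, so I'm resending.

Emit:
{"fn": "arm_command", "kwargs": {
  "deltas": [
    {"xyz":[-1.5,-3.7,0.7],"turn":0,"jaw":255},
    {"xyz":[-3,-7.3,1.4],"turn":0,"jaw":255},
    {"xyz":[-4.5,-11,2.1],"turn":0,"jaw":255},
    {"xyz":[-6,-14.6,2.8],"turn":0,"jaw":255},
    {"xyz":[-7.6,-18.3,3.5],"turn":0,"jaw":255}
  ]
}}

```text
clock: 1.55
position: [0.6102, 0.1823, 0.1304]
ee_rot: [0.651, -3.072, 0.004]
force: [0.6, 1.3, -0.1]
width: 0.003
```

Emit:
{"fn": "arm_command", "kwargs": {
  "deltas": [
    {"xyz":[0,0,0],"turn":0,"jaw":255},
    {"xyz":[0,0,0],"turn":0,"jaw":255}
  ]
}}

```text
clock: 1.72
position: [0.6111, 0.1805, 0.1295]
ee_rot: [0.645, -3.072, 0.006]
force: [-0.8, 0.6, 0.3]
width: 0.003
```

```bash
python3 -c "
from go import *
delta(D,(-9,0,80))
g=snap('wrist','wrist2');snap('scene','scene2');snap('top','top2')"
```

```text
t 1.72 pos [611.1 180.5 129.5] F [-0.8  0.6  0.3] w 0.003 j7 1.62
delta cm [-0.05  0.53  4.95] turn -0.53 toolz [-0.0016 -0.004  -1.    ]
in obj frame -9.4 -5.1 F obj -0.5 0.9
```

View pics/wrist2.png

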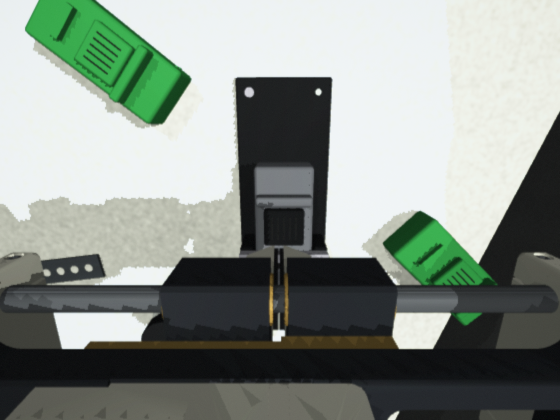

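View pics/scene2.png

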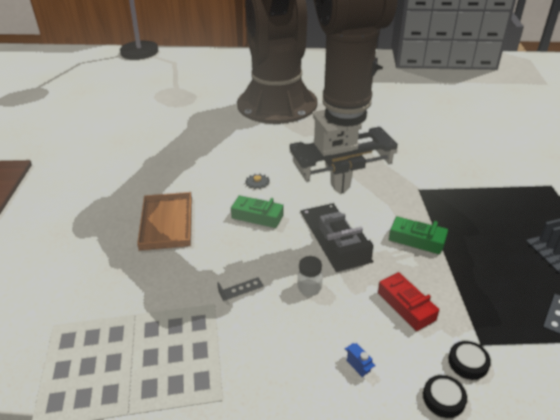

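The wrist view shows the pack and apron centred near column 284, just ahead of the closed fingers. I'll refine the charger's pose with the wrist depth.

```bash
python3 - <<'E'
from fit import *
from go import D
P=world(ld('wrist2'))
P[255:]=np.nan
def H(p):
    h=dockH(p); h[(p[:,0]>10)]=np.nan; return h
Q=P.reshape(-1,3)
C,S=np.cos(D[2]),np.sin(D[2]);q=Q[:,:2]*1000-D[:2];lx=q@[C,S];ly=q@[-S,C]
P=Q[(lx<8)&(lx>-160)&(abs(ly)<70)]
print(fit(P,H,D,1000))
E
```

```text
(np.float64(619.1170195648863), np.float64(189.496028505394), np.float64(0.41608710608159305), np.float64(0.8780208998682001), 29815)
```

```bash
sed -i 's/^D=([^)]*)/D=(618.6,189.2,.418)/' go.py; python3 -c "
from go import *
delta(D,(-9,0,60))"
```

```text
t 1.87 pos [609.  184.7 130.5] F [-0.2  0.6 -0.8] w 0.003 j7 1.62
delta cm [-0.18  0.03  7.05] turn 0.12 toolz [-0.0016 -0.0018 -1.    ]
in obj frame -10.6 -0.3 F obj 0.1 0.7
```

Emit:
{"fn": "arm_command", "kwargs": {
  "deltas": [
    {"xyz":[-0.1,0,1.8],"turn":0,"jaw":255},
    {"xyz":[-0.2,0,3.5],"turn":0,"jaw":255},
    {"xyz":[-0.2,0,5.3],"turn":0,"jaw":255},
    {"xyz":[-0.2,0,7],"turn":0,"jaw":255},
    {"xyz":[-0.2,0,7],"turn":0,"jaw":255}
  ]
}}

```text
clock: 2.28
position: [0.6075, 0.187, 0.0577]
ee_rot: [0.658, -3.065, 0.002]
force: [-0.4, -0.8, 0.3]
width: 0.004
```

```bash
python3 -c "
from go import *
delta(D,(-9,0,50))
snap('wrist','wrist3')"
```

```text
t 2.28 pos [607.5 187.   57.7] F [-0.4 -0.8  0.3] w 0.004 j7 1.62
delta cm [-0.21 -0.25  0.76] turn 0.3 toolz [-0.0065 -0.0027 -1.    ]
in obj frame -11.0 2.5 F obj -0.7 -0.5
```

View pics/wrist3.png

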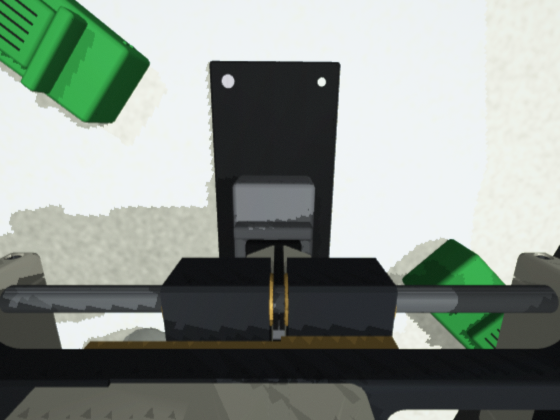

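Emit:
{"fn": "arm_command", "kwargs": {
  "deltas": [
    {"xyz":[-0.2,-0.2,0.3],"turn":0.3,"jaw":255},
    {"xyz":[-0.2,-0.2,0.5],"turn":0.3,"jaw":255},
    {"xyz":[-0.2,-0.2,0.7],"turn":0.3,"jaw":255},
    {"xyz":[-0.2,-0.2,0.7],"turn":0.3,"jaw":255}
  ]
}}

```text
clock: 2.67
position: [0.6113, 0.1863, 0.0528]
ee_rot: [0.651, -3.069, 0.001]
force: [0.4, 0.4, 0.2]
width: 0.005
```

```bash
python3 -c "
from go import *
delta(D,(-9,0,47))"
```

```text
t 2.67 pos [611.3 186.3  52.8] F [0.4 0.4 0.2] w 0.005 j7 1.62
delta cm [ 0.11 -0.03  0.58] turn -0.01 toolz [-0.0042 -0.0018 -1.    ]
in obj frame -7.9 0.3 F obj 0.6 0.2
```

Emit:
{"fn": "arm_command", "kwargs": {
  "deltas": [
    {"xyz":[0,0,0.2],"turn":0,"jaw":255},
    {"xyz":[0,0,0.4],"turn":0,"jaw":255},
    {"xyz":[0,0,0.4],"turn":0,"jaw":255}
  ]
}}

```text
clock: 2.92
position: [0.6112, 0.1862, 0.0486]
ee_rot: [0.65, -3.069, 0.001]
force: [0.1, 0.4, 0.5]
width: 0.007
```

Emit:
{"fn": "arm_command", "kwargs": {
  "deltas": [
    {"xyz":[0,0,0.15],"turn":0,"jaw":255},
    {"xyz":[0,0,0.15],"turn":0,"jaw":255}
  ]
}}

```text
clock: 3.08
position: [0.6113, 0.1861, 0.0471]
ee_rot: [0.65, -3.069, 0.001]
force: [-1.4, -0.4, 3.9]
width: 0.0
```

```bash
python3 -c "
from go import *
delta(D,(-9,0,47))"
```

```text
t 3.08 pos [611.3 186.1  47.1] F [-1.4 -0.4  3.9] w 0.0 j7 1.62
delta cm [ 0.11 -0.01  0.01] turn -0.02 toolz [-0.0041 -0.0018 -1.    ]
in obj frame -7.9 0.1 F obj -1.5 0.3
```

Contact at z≈47 mm with 3.9 N. Pressing down carefully.

Emit:
{"fn": "arm_command", "kwargs": {
  "deltas": [
    {"xyz":[0,0,0.1],"turn":0,"jaw":255},
    {"xyz":[0,0,0.2],"turn":0,"jaw":255},
    {"xyz":[0,0,0.2],"turn":0,"jaw":255}
  ]
}}

```text
clock: 3.33
position: [0.6114, 0.1862, 0.0453]
ee_rot: [0.65, -3.069, 0.001]
force: [-1.7, -0.4, 6.0]
width: 0.003
```

Emit:
{"fn": "arm_command", "kwargs": {
  "deltas": [
    {"xyz":[0,0,0.15],"turn":0,"jaw":255},
    {"xyz":[0,0,0.15],"turn":0,"jaw":255}
  ]
}}

```text
clock: 3.5
position: [0.6114, 0.1861, 0.0439]
ee_rot: [0.65, -3.069, 0.001]
force: [-1.7, -0.7, 7.8]
width: 0.007
```

```bash
python3 -c "
from go import *
delta(D,(-9,0,47))"
```

```text
t 3.5 pos [611.4 186.1  43.9] F [-1.7 -0.7  7.8] w 0.007 j7 1.62
delta cm [ 0.11 -0.01 -0.3 ] turn -0.03 toolz [-0.0039 -0.0017 -1.    ]
in obj frame -7.9 0.1 F obj -1.8 0.0
```

Emit:
{"fn": "arm_command", "kwargs": {
  "deltas": [
    {"xyz":[0,0,0.1],"turn":0,"jaw":255},
    {"xyz":[0,0,0.1],"turn":0,"jaw":255}
  ]
}}

```text
clock: 3.67
position: [0.6113, 0.1862, 0.0433]
ee_rot: [0.65, -3.069, 0.001]
force: [-2.9, -1.2, 7.4]
width: 0.003
```

Emit:
{"fn": "arm_command", "kwargs": {
  "deltas": [
    {"xyz":[0,0,0.05],"turn":0,"jaw":255},
    {"xyz":[0,0,0.05],"turn":0,"jaw":255}
  ]
}}

```text
clock: 3.83
position: [0.6114, 0.1862, 0.0433]
ee_rot: [0.65, -3.07, 0.001]
force: [-3.1, 0.2, 7.0]
width: 0.004
```

Emit:
{"fn": "arm_command", "kwargs": {
  "deltas": [
    {"xyz":[0,0,0.1],"turn":0,"jaw":255},
    {"xyz":[0,0,0.1],"turn":0,"jaw":255},
    {"xyz":[0,0,0.1],"turn":0,"jaw":255}
  ]
}}

```text
clock: 4.08
position: [0.6114, 0.1862, 0.0429]
ee_rot: [0.65, -3.07, 0.001]
force: [-3.4, -0.3, 8.3]
width: 0.003
```

Emit:
{"fn": "arm_command", "kwargs": {
  "deltas": [
    {"xyz":[0,0,0.15],"turn":0,"jaw":255},
    {"xyz":[0,0,0.15],"turn":0,"jaw":255},
    {"xyz":[0,0,0.15],"turn":0,"jaw":255}
  ]
}}

```text
clock: 4.33
position: [0.6114, 0.1862, 0.0423]
ee_rot: [0.65, -3.07, 0.001]
force: [-4.6, -0.5, 13.1]
width: 0.006
```

Emit:
{"fn": "arm_command", "kwargs": {
  "deltas": [
    {"xyz":[0,0,0.15],"turn":0,"jaw":255},
    {"xyz":[0.05,0,0.15],"turn":0,"jaw":255},
    {"xyz":[0.1,0,0.15],"turn":0,"jaw":255}
  ]
}}

```text
clock: 4.58
position: [0.6114, 0.1861, 0.0423]
ee_rot: [0.65, -3.072, 0.0]
force: [-0.9, -0.2, 13.2]
width: 0.007
```

```bash
python3 -c "
from go import *
delta(D,(-9,0,47))"
```

```text
t 4.58 pos [611.4 186.1  42.3] F [-0.9 -0.2 13.2] w 0.007 j7 1.62
delta cm [ 0.11 -0.01 -0.47] turn -0.04 toolz [-1.1e-03 -3.0e-04 -1.0e+00]
in obj frame -7.9 0.1 F obj -0.9 0.2
```

Emit:
{"fn": "arm_command", "kwargs": {
  "deltas": [
    {"xyz":[0.1,0,0.15],"turn":0,"jaw":255},
    {"xyz":[0.15,0,0.15],"turn":0,"jaw":255},
    {"xyz":[0.2,0,0.15],"turn":0,"jaw":255}
  ]
}}

```text
clock: 4.83
position: [0.6113, 0.1861, 0.0424]
ee_rot: [-0.65, 3.071, 0.001]
force: [1.5, 1.2, 9.9]
width: 0.003
```

```bash
python3 -c "
from go import *
delta(D,(-9,0,47))"
```

```text
t 4.83 pos [611.3 186.1  42.4] F [1.5 1.2 9.9] w 0.003 j7 1.62
delta cm [ 0.1  -0.02 -0.46] turn -0.04 toolz [ 0.0027  0.0013 -1.    ]
in obj frame -7.9 0.2 F obj 1.9 0.5
```

Emit:
{"fn": "arm_command", "kwargs": {
  "deltas": [
    {"xyz":[0.15,0,0.2],"turn":0,"jaw":255},
    {"xyz":[0.2,0,0.2],"turn":0,"jaw":255},
    {"xyz":[0.2,0,0.2],"turn":0,"jaw":255}
  ]
}}

```text
clock: 5.08
position: [0.6113, 0.1861, 0.0423]
ee_rot: [-0.649, 3.066, 0.002]
force: [-0.2, 0.4, 14.3]
width: 0.005
```

Emit:
{"fn": "arm_command", "kwargs": {
  "deltas": [
    {"xyz":[0.2,0,0.2],"turn":0,"jaw":255},
    {"xyz":[0.25,0,0.2],"turn":0,"jaw":255},
    {"xyz":[0.3,0,0.2],"turn":0,"jaw":255}
  ]
}}

```text
clock: 5.33
position: [0.6113, 0.1861, 0.0424]
ee_rot: [-0.648, 3.06, 0.004]
force: [3.5, 1.6, 11.4]
width: 0.005
```

```bash
python3 -c "
from go import *
delta(D,(-9,0,47))"
```

```text
t 5.33 pos [611.3 186.1  42.4] F [ 3.5  1.6 11.4] w 0.005 j7 1.62
delta cm [ 0.1  -0.02 -0.47] turn -0.03 toolz [ 0.0125  0.0055 -0.9999]
in obj frame -8.0 0.2 F obj 3.9 0.1
```

Emit:
{"fn": "arm_command", "kwargs": {
  "deltas": [
    {"xyz":[0.3,0,0.2],"turn":0,"jaw":255},
    {"xyz":[0.4,0,0.2],"turn":0,"jaw":255},
    {"xyz":[0.5,0,0.22],"turn":0,"jaw":255}
  ]
}}

```text
clock: 5.58
position: [0.6105, 0.1858, 0.0424]
ee_rot: [-0.647, 3.052, 0.007]
force: [6.5, 3.2, 9.9]
width: 0.002
```

```bash
python3 -c "
from go import *
delta(D,(-9,0,47))"
```

```text
t 5.58 pos [610.5 185.8  42.4] F [6.5 3.2 9.9] w 0.002 j7 1.62
delta cm [ 0.01 -0.02 -0.46] turn -0.02 toolz [ 0.0204  0.0087 -0.9998]
in obj frame -8.8 0.2 F obj 7.2 0.3
```

Emit:
{"fn": "arm_command", "kwargs": {
  "deltas": [
    {"xyz":[0.3,0,0.25],"turn":0,"jaw":255},
    {"xyz":[0.5,0,0.27],"turn":0,"jaw":255},
    {"xyz":[0.6,0,0.27],"turn":0,"jaw":255}
  ]
}}

```text
clock: 5.83
position: [0.6096, 0.1854, 0.0424]
ee_rot: [-0.645, 3.042, 0.01]
force: [7.2, 2.9, 10.8]
width: 0.005
```

```bash
python3 -c "
from go import *
delta(D,(-9,0,47))
snap('top','top4');snap('wrist','wrist4')"
```

```text
t 5.83 pos [609.6 185.4  42.4] F [ 7.2  2.9 10.8] w 0.005 j7 1.62
delta cm [-0.09 -0.02 -0.46] turn -0.0 toolz [ 0.0298  0.0126 -0.9995]
in obj frame -9.8 0.2 F obj 7.7 -0.3
```

View pics/wrist4.png

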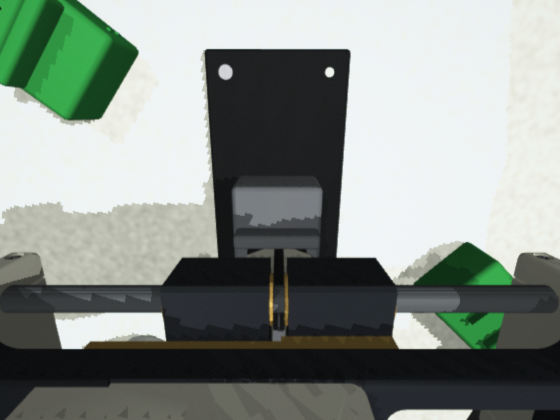

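Emit:
{"fn": "arm_command", "kwargs": {
  "deltas": [
    {"xyz":[0.5,0,0.27],"turn":0,"jaw":255},
    {"xyz":[0.7,0,0.27],"turn":0,"jaw":255},
    {"xyz":[0.8,0,0.28],"turn":0,"jaw":255},
    {"xyz":[0.9,0,0.28],"turn":0,"jaw":255},
    {"xyz":[1.0,0,0.28],"turn":0,"jaw":255}
  ]
}}

```text
clock: 6.35
position: [0.6058, 0.1836, 0.0424]
ee_rot: [-0.643, 3.031, 0.013]
force: [7.8, 3.6, 11.9]
width: 0.003
```

```bash
python3 -c "
from go import *
delta(D,(-9,0,47))
"
```

```text
t 6.35 pos [605.8 183.6  42.4] F [ 7.8  3.6 11.9] w 0.003 j7 1.62
delta cm [-0.52 -0.01 -0.44] turn 0.01 toolz [ 0.0403  0.0168 -0.999 ]
in obj frame -14.0 0.1 F obj 8.6 0.2
```

Emit:
{"fn": "arm_command", "kwargs": {
  "deltas": [
    {"xyz":[0.6,0,0.28],"turn":0,"jaw":255},
    {"xyz":[0.8,0,0.28],"turn":0,"jaw":255},
    {"xyz":[1.0,0,0.28],"turn":0,"jaw":255},
    {"xyz":[1.1,0,0.28],"turn":0,"jaw":255}
  ]
}}

```text
clock: 6.68
position: [0.6012, 0.1816, 0.0423]
ee_rot: [-0.641, 3.02, 0.016]
force: [7.8, 4.4, 13.4]
width: 0.007
```

```bash
python3 -c "
from go import *
delta(D,(-9,0,47))
snap('wrist','wrist5');snap('scene','scene5')
"
```

```text
t 6.68 pos [601.2 181.6  42.3] F [ 7.8  4.4 13.4] w 0.007 j7 1.62
delta cm [-1.02 -0.01 -0.41] turn 0.02 toolz [ 0.0512  0.0213 -0.9985]
in obj frame -19.0 0.1 F obj 8.9 0.9
```

View pics/wrist5.png

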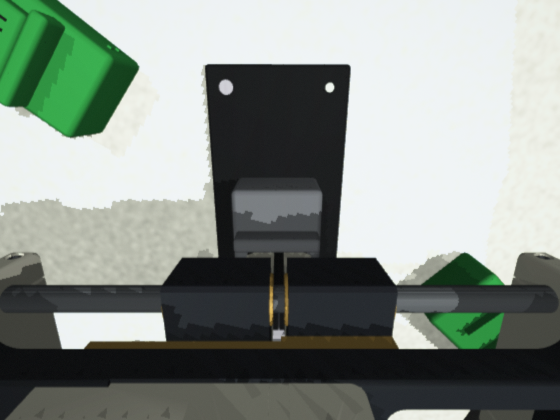

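View pics/scene5.png

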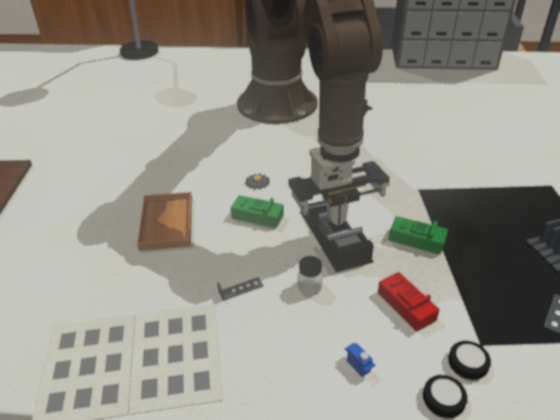

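```bash
cat > out.py <<'E'
from fit import *
from go import D,delta
def packout(f):
    P=world(ld(f));P=P[:262].reshape(-1,3)*1000
    C,S=np.cos(D[2]),np.sin(D[2]);q=P[:,:2]-D[:2];L=np.c_[q@[C,S],q@[-S,C]]
    # height profile along x, |y|<18
    m=(abs(L[:,1])<18)&(L[:,0]>-150)&(L[:,0]<0);x=L[m,0];z=P[m,2]
    m2=z>30; h=[(k,round(float(np.median(z[(x>k)&(x<=k+2)])),1)) for k in range(-126,-20,2) if ((x>k)&(x<=k+2)).sum()>5]
    # out edge: boundary x between z<20 and z>30
    best=min(np.arange(-130,-50,.25),key=lambda e:((x>e)&(z<20)&(x<e+15)).sum()+((x<e)&(z>30)).sum())
    top=m2&(x>best+4)&(x<best+18); 
    w=(P[:,2]>30)&(L[:,0]>best)&(L[:,0]<best+20);
    print('pack -x end at',best,'out',-55-best,'ytop range',np.percentile(L[w,1],[1,50,99]).round(1))
    xt,zt=x[top],z[top]; print('top slope',np.polyfit(xt,zt,1).round(4),'n',top.sum())
E
python3 -c "
from out import *
for f in ['wrist2','wrist3','wrist4','wrist5']: packout(f)"
```

```text
pack -x end at -54.25 out -0.75 ytop range [-88.8  -0.4  81.5]
top slope [  -9.5955 -328.1524] n 1121
pack -x end at -54.25 out -0.75 ytop range [-81.6   0.2  88. ]
top slope [  -3.6938 -102.0501] n 1771
pack -x end at -53.75 out -1.25 ytop range [-83.3   0.2  85.6]
top slope [  -3.6207 -104.0651] n 2020
pack -x end at -61.5 out 6.5 ytop range [-83.4  -0.4  85.8]
top slope [3.00000e-04 4.05598e+01] n 1597
```

Emit:
{"fn": "arm_command", "kwargs": {
  "deltas": [
    {"xyz":[0.9,0,0.28],"turn":0,"jaw":255},
    {"xyz":[1.3,0,0.26],"turn":0,"jaw":255},
    {"xyz":[1.6,0,0.24],"turn":0,"jaw":255},
    {"xyz":[1.9,0,0.23],"turn":0,"jaw":255},
    {"xyz":[2.2,0,0.22],"turn":0,"jaw":255}
  ]
}}

```text
clock: 7.2
position: [0.5871, 0.1752, 0.0424]
ee_rot: [-0.639, 3.007, 0.019]
force: [8.4, 3.7, 14.2]
width: 0.004
```

```bash
python3 -c "
from out import *
delta(D,(-9,0,47))
snap('wrist','wrist6');packout('wrist6')
"
```

```text
t 7.2 pos [587.1 175.2  42.4] F [ 8.4  3.7 14.2] w 0.004 j7 1.62
delta cm [-2.57  0.   -0.28] turn 0.04 toolz [ 0.0629  0.026  -0.9977]
in obj frame -34.5 -0.0 F obj 9.2 -0.1
pack -x end at -76.75 out 21.75 ytop range [-83.7   0.   85.7]
top slope [3.0000e-03 4.0759e+01] n 1594
```

Emit:
{"fn": "arm_command", "kwargs": {
  "deltas": [
    {"xyz":[0.9,0,0.15],"turn":0,"jaw":255},
    {"xyz":[1.5,0,0.05],"turn":0,"jaw":255},
    {"xyz":[2.1,0,-0.05],"turn":0,"jaw":255},
    {"xyz":[2.7,0,-0.15],"turn":0,"jaw":255},
    {"xyz":[3.2,0,-0.25],"turn":0,"jaw":255}
  ]
}}

```text
clock: 7.67
position: [0.5597, 0.1629, 0.0441]
ee_rot: [-0.638, 3.002, 0.02]
force: [3.2, 1.3, 5.2]
width: 0.002
```

```bash
python3 -c "
from out import *
delta(D,(-9,0,47))
snap('wrist','wrist7');packout('wrist7')
"
```

```text
t 7.67 pos [559.7 162.9  44.1] F [3.2 1.3 5.2] w 0.002 j7 1.62
delta cm [-5.56  0.01  0.12] turn 0.04 toolz [ 0.0678  0.028  -0.9973]
in obj frame -64.5 -0.1 F obj 3.4 -0.1
pack -x end at -106.75 out 51.75 ytop range [-125.3   -8.7   84.9]
top slope [-3.20000e-03  4.02485e+01] n 1558
```

Emit:
{"fn": "arm_command", "kwargs": {
  "deltas": [
    {"xyz":[0.5,0,-0.05],"turn":0,"jaw":255},
    {"xyz":[0.7,0,-0.1],"turn":0,"jaw":255},
    {"xyz":[0.6,0,-0.1],"turn":0,"jaw":255},
    {"xyz":[0.3,0,-0.4],"turn":0,"jaw":255},
    {"xyz":[0,0,-1],"turn":0,"jaw":255}
  ]
}}

```text
clock: 8.13
position: [0.557, 0.1617, 0.0533]
ee_rot: [-0.638, 3.006, 0.019]
force: [0.2, -0.2, -0.4]
width: 0.005
```

```bash
python3 -c "
from out import *
delta(D,(-60,0,100))
snap('wrist','wrist8');packout('wrist8')
"
```

```text
t 8.13 pos [557.  161.7  53.3] F [ 0.2 -0.2 -0.4] w 0.005 j7 1.62
delta cm [-1.07  0.   -4.6 ] turn 0.03 toolz [ 0.064   0.0264 -0.9976]
in obj frame -67.5 -0.1 F obj 0.1 -0.2
pack -x end at -113.0 out 58.0 ytop range [-127.8  -13.7   85.2]
top slope [  -4.1247 -370.3394] n 1773
```

Emit:
{"fn": "arm_command", "kwargs": {
  "deltas": [
    {"xyz":[-0.3,0,-1.5],"turn":0,"jaw":60},
    {"xyz":[-0.6,0,-3],"turn":0,"jaw":60},
    {"xyz":[-0.8,0,-4.6],"turn":0,"jaw":60},
    {"xyz":[-0.8,0,-4.6],"turn":0,"jaw":60},
    {"xyz":[-0.8,0,-4.6],"turn":0,"jaw":60}
  ]
}}

```text
clock: 8.6
position: [0.5633, 0.1646, 0.102]
ee_rot: [-0.637, 3.002, 0.02]
force: [0.0, -0.2, 0.2]
width: 0.319
```

```bash
python3 - <<'E'
from out import *
delta(D,(-60,0,100))
snap('wrist','wrist9');packout('wrist9');snap('top','top9')
P=world(ld('top0')).reshape(-1,3)*1000
C,S=np.cos(D[2]),np.sin(D[2]);q=P[:,:2]-D[:2];L=np.c_[q@[C,S],q@[-S,C]]
for s in (1,-1):
    m=(P[:,2]>12)&(P[:,2]<90)&(abs(L[:,0]+58)<30)&(s*L[:,1]>28)&(abs(L[:,1])<120)
    print(s,np.percentile(s*L[m,1],[0,1,3,10]) if m.any() else None)
E
```

```text
t 8.6 pos [563.3 164.6 102. ] F [ 0.  -0.2  0.2] w 0.319 j7 1.62
delta cm [-0.04  0.01  0.2 ] turn 0.03 toolz [ 0.0681  0.0281 -0.9973]
in obj frame -60.5 -0.1 F obj -0.0 -0.2
pack -x end at -113.0 out 58.0 ytop range [-128.3  -16.1   85.6]
top slope [ 0.1225 58.5266] n 1013
1 None
-1 None
```

View pics/wrist9.png

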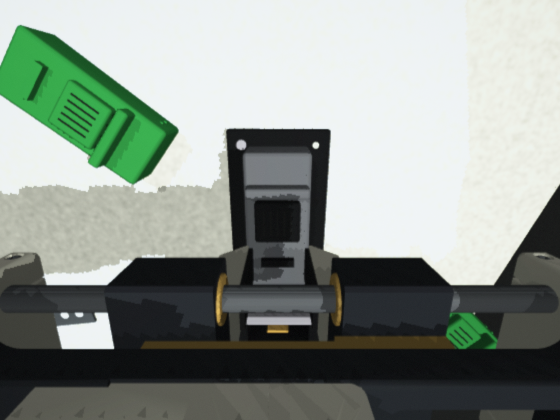

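View pics/top9.png

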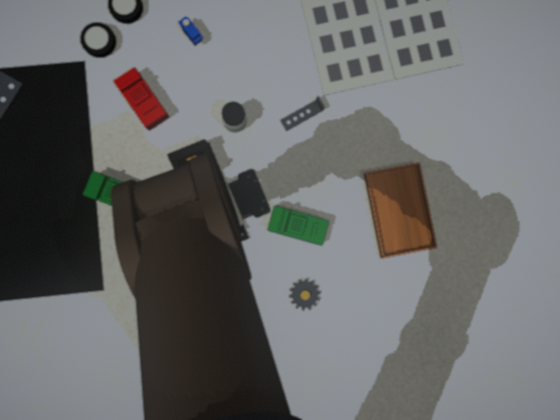

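Emit:
{"fn": "arm_command", "kwargs": {
  "deltas": [
    {"xyz":[0.3,0,0],"turn":0,"jaw":60},
    {"xyz":[0.3,0,0],"turn":0,"jaw":60},
    {"xyz":[0.3,0,0],"turn":0,"jaw":60}
  ]
}}

```text
clock: 8.95
position: [0.5588, 0.1626, 0.0998]
ee_rot: [-0.638, 3.006, 0.019]
force: [-1.0, 0.1, -0.0]
width: 0.621
```

```bash
python3 - <<'E'
from out import *
delta(D,(-56,0,16))
E
```

```text
t 8.95 pos [558.8 162.6  99.8] F [-1.   0.1 -0. ] w 0.621 j7 1.62
delta cm [-0.36  0.01  8.42] turn 0.03 toolz [ 0.0642  0.0266 -0.9976]
in obj frame -65.4 0.0 F obj -0.9 0.5
```

Emit:
{"fn": "arm_command", "kwargs": {
  "deltas": [
    {"xyz":[-0.1,0,1],"turn":0,"jaw":60},
    {"xyz":[-0.2,0,2.5],"turn":0,"jaw":60},
    {"xyz":[-0.3,0,4],"turn":0,"jaw":60},
    {"xyz":[-0.35,0,5],"turn":0,"jaw":60},
    {"xyz":[-0.35,0,5],"turn":0,"jaw":60}
  ]
}}

```text
clock: 9.37
position: [0.5638, 0.165, 0.0473]
ee_rot: [-0.639, 3.01, 0.019]
force: [-1.7, -0.6, -0.3]
width: 0.765
```

```bash
python3 - <<'E'
from out import *
delta(D,(-56,0,16))
E
```

```text
t 9.37 pos [563.8 165.   47.3] F [-1.7 -0.6 -0.3] w 0.765 j7 1.62
delta cm [-0.18 -0.    3.15] turn 0.03 toolz [ 0.0605  0.0251 -0.9979]
in obj frame -59.9 0.1 F obj -1.8 0.2
```

Emit:
{"fn": "arm_command", "kwargs": {
  "deltas": [
    {"xyz":[-0.1,0,0.8],"turn":0,"jaw":60},
    {"xyz":[-0.2,0,1.6],"turn":0,"jaw":60},
    {"xyz":[-0.2,0,2.4],"turn":0,"jaw":60},
    {"xyz":[-0.2,0,3],"turn":0,"jaw":60},
    {"xyz":[-0.2,0,3],"turn":0,"jaw":60}
  ]
}}

```text
clock: 9.78
position: [0.5668, 0.1663, 0.0162]
ee_rot: [-0.64, 3.012, 0.018]
force: [0.1, -0.2, 0.5]
width: 0.763
```

```bash
python3 - <<'E'
from out import *
delta(D,(-56,0,16))
snap('wrist','wrist10');snap('scene','scene10')
E
```

```text
t 9.78 pos [566.8 166.3  16.2] F [ 0.1 -0.2  0.5] w 0.763 j7 1.62
delta cm [-0.06 -0.01  0.02] turn 0.04 toolz [ 0.0588  0.0245 -0.998 ]
in obj frame -56.7 0.1 F obj 0.0 -0.2
```

View pics/wrist10.png

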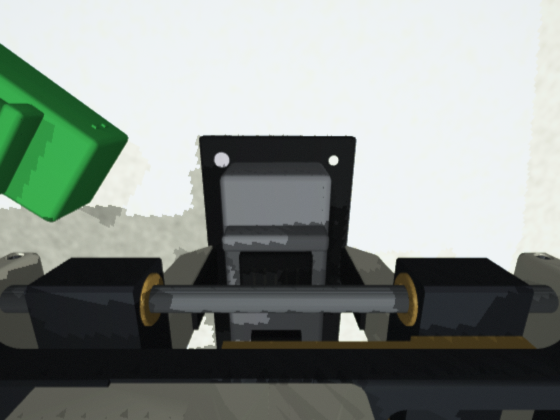

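View pics/scene10.png

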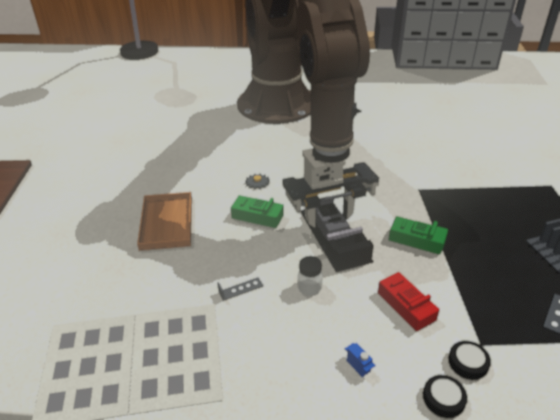

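Fingers straddle the pack (fingers at columns ~195 and ~360, pack 220–330). Closing.

Emit:
{"fn": "arm_command", "kwargs": {
  "deltas": [
    {"xyz":[0,0,0],"turn":0,"jaw":150},
    {"xyz":[0,0,0],"turn":0,"jaw":150},
    {"xyz":[0,0,0],"turn":0,"jaw":150},
    {"xyz":[0,0,0],"turn":0,"jaw":150},
    {"xyz":[0,0,0],"turn":0,"jaw":150}
  ],
  "force": 25
}}

```text
clock: 10.3
position: [0.5677, 0.1664, 0.0178]
ee_rot: [-0.639, 3.01, 0.018]
force: [0.2, -0.5, 3.1]
width: 0.538
```

Emit:
{"fn": "arm_command", "kwargs": {
  "deltas": [
    {"xyz":[0,0,-0.1],"turn":0,"jaw":150},
    {"xyz":[0,0,-0.3],"turn":0,"jaw":150},
    {"xyz":[0,0,-0.6],"turn":0,"jaw":150},
    {"xyz":[0,0,-1],"turn":0,"jaw":150},
    {"xyz":[0,0,-1.5],"turn":0,"jaw":150}
  ]
}}

```text
clock: 10.72
position: [0.5664, 0.166, 0.0329]
ee_rot: [-0.639, 3.01, 0.018]
force: [-0.4, 1.0, -2.9]
width: 0.542
```

```bash
python3 - <<'E'
from out import *
from go import T
delta(T,(0,0,120))
E
```

```text
t 10.72 pos [566.4 166.   32.9] F [-0.4  1.  -2.9] w 0.542 j7 1.62
delta cm [ 12.89 -33.42  -9.51] turn 12.04 toolz [ 0.0602  0.0249 -0.9979]
in obj frame 62.0 354.8 F obj -0.2 1.0
```

Emit:
{"fn": "arm_command", "kwargs": {
  "deltas": [
    {"xyz":[-0.1,0,-1.5],"turn":0,"jaw":150},
    {"xyz":[-0.2,0,-3],"turn":0,"jaw":150},
    {"xyz":[-0.3,0,-5],"turn":0,"jaw":150},
    {"xyz":[-0.4,-1,-7],"turn":0,"jaw":150},
    {"xyz":[0.3,-3.5,-7.5],"turn":0,"jaw":150}
  ]
}}

```text
clock: 11.13
position: [0.5749, 0.1359, 0.1114]
ee_rot: [-0.647, 3.003, 0.023]
force: [1.1, 0.8, -1.8]
width: 0.538
```

```bash
python3 - <<'E'
from out import *
from go import T
delta(T,(0,0,110))
E
```

```text
t 11.13 pos [574.9 135.9 111.4] F [ 1.1  0.8 -1.8] w 0.538 j7 1.69
delta cm [ 13.19 -30.24  -0.81] turn 12.37 toolz [ 0.0648  0.0295 -0.9975]
in obj frame 64.1 323.7 F obj 1.3 0.6
```

Emit:
{"fn": "arm_command", "kwargs": {
  "deltas": [
    {"xyz":[1.2,-2.7,-0.1],"turn":1.2,"jaw":150},
    {"xyz":[2.5,-5.7,-0.2],"turn":2.4,"jaw":150},
    {"xyz":[3.8,-8.7,-0.3],"turn":3.6,"jaw":150},
    {"xyz":[5.1,-11.7,-0.4],"turn":4.8,"jaw":150},
    {"xyz":[6.4,-14.7,-0.4],"turn":6,"jaw":150}
  ]
}}

```text
clock: 11.55
position: [0.5768, -0.0259, 0.1115]
ee_rot: [-0.488, 3.033, 0.029]
force: [1.1, -0.2, -2.5]
width: 0.543
```

```bash
python3 - <<'E'
from out import *
from go import T
delta(T,(0,0,110))
E
```

```text
t 11.55 pos [576.8 -25.9 111.5] F [ 1.1 -0.2 -2.5] w 0.543 j7 1.91
delta cm [  5.06 -16.03  -0.33] turn 6.33 toolz [ 0.0656  0.0297 -0.9974]
in obj frame 32.6 165.0 F obj 1.0 -0.5
```

Emit:
{"fn": "arm_command", "kwargs": {
  "deltas": [
    {"xyz":[0.9,-3,0],"turn":1.5,"jaw":150},
    {"xyz":[1.9,-6,0],"turn":3,"jaw":150},
    {"xyz":[2.9,-9,-0.1],"turn":4.5,"jaw":150},
    {"xyz":[3.8,-12,-0.2],"turn":6.3,"jaw":150},
    {"xyz":[4.5,-14.2,-0.3],"turn":6.3,"jaw":150}
  ]
}}

```text
clock: 11.97
position: [0.5781, -0.1783, 0.1107]
ee_rot: [-0.314, 3.057, 0.033]
force: [-0.2, -0.2, -2.4]
width: 0.541
```

Emit:
{"fn": "arm_command", "kwargs": {
  "deltas": [
    {"xyz":[0,-0.5,0],"turn":0,"jaw":150},
    {"xyz":[0,-0.5,0],"turn":0,"jaw":150},
    {"xyz":[0,-0.5,0],"turn":0,"jaw":150}
  ]
}}

```text
clock: 12.22
position: [0.5791, -0.1825, 0.1108]
ee_rot: [-0.314, 3.057, 0.034]
force: [-0.6, 0.3, -2.9]
width: 0.545
```

```bash
python3 - <<'E'
from out import *
from go import T
delta(T,(0,0,60))
snap('wrist','wrist11');snap('scene','scene11')
E
```

```text
t 12.22 pos [ 579.1 -182.5  110.8] F [-0.6  0.3 -2.9] w 0.545 j7 2.1
delta cm [ 0.6  -1.2   5.03] turn -0.22 toolz [ 0.066   0.029  -0.9974]
in obj frame 2.4 11.2 F obj -0.6 0.5
```

View pics/wrist11.png

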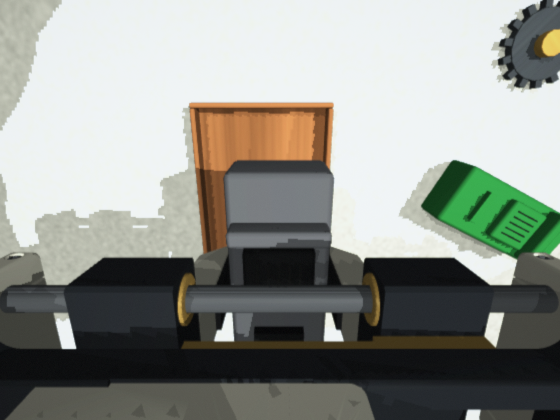

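View pics/scene11.png

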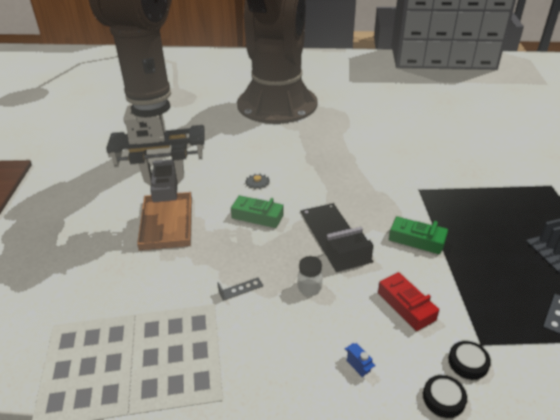

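```bash
python3 - <<'E'
from fit import *
from go import T
P=world(ld('wrist11'))[:250].reshape(-1,3)
P=P[(P[:,2]<.03)]
C,S=np.cos(T[2]),np.sin(T[2]);q=P[:,:2]*1000-T[:2];L=np.c_[q@[C,S],q@[-S,C]]
P=P[(L[:,0]<-20)&(L[:,0]>-110)&(abs(L[:,1])<80)]
print(fit(P,trayH,T,1000))
E
```

```text
(np.float64(580.279160135887), np.float64(-193.03366517711524), np.float64(0.20793027964904526), np.float64(0.937358475513855), 19686)
```

Emit:
{"fn": "arm_command", "kwargs": {
  "deltas": [
    {"xyz":[0.2,-0.6,1],"turn":0,"jaw":150},
    {"xyz":[0.4,-1.2,2],"turn":0,"jaw":150},
    {"xyz":[0.5,-1.2,3.5],"turn":0,"jaw":150},
    {"xyz":[0.5,-1.2,5],"turn":0,"jaw":150},
    {"xyz":[0.5,-1.2,5],"turn":0,"jaw":150}
  ]
}}

```text
clock: 12.73
position: [0.5779, -0.1913, 0.0564]
ee_rot: [-0.32, 3.061, 0.038]
force: [-0.7, -0.1, -2.6]
width: 0.539
```

```bash
sed -i 's/T=([^)]*)/T=(579.8,-193.6,.208)/' go.py; python3 - <<'E'
from out import *
from go import T
delta(T,(0,0,20))
E
```

```text
t 12.73 pos [ 577.9 -191.3   56.4] F [-0.7 -0.1 -2.6] w 0.539 j7 2.14
delta cm [ 0.1  -0.33  3.64] turn -0.03 toolz [ 0.0603  0.0313 -0.9977]
in obj frame -1.4 2.7 F obj -0.7 0.0
```

Emit:
{"fn": "arm_command", "kwargs": {
  "deltas": [
    {"xyz":[0.1,-0.2,0.8],"turn":0,"jaw":150},
    {"xyz":[0.1,-0.3,1.6],"turn":0,"jaw":150},
    {"xyz":[0.1,-0.3,2.4],"turn":0,"jaw":150},
    {"xyz":[0.1,-0.3,3.1],"turn":0,"jaw":150},
    {"xyz":[0.1,-0.3,3.1],"turn":0,"jaw":150}
  ]
}}

```text
clock: 13.15
position: [0.5787, -0.1931, 0.0238]
ee_rot: [-0.32, 3.063, 0.04]
force: [-0.2, 0.3, -2.9]
width: 0.539
```

```bash
python3 - <<'E'
from out import *
from go import T
delta(T,(0,0,16))
snap('wrist','wrist12')
E
```

```text
t 13.15 pos [ 578.7 -193.1   23.8] F [-0.2  0.3 -2.9] w 0.539 j7 2.15
delta cm [-0.05 -0.08  0.79] turn -0.03 toolz [ 0.0584  0.0319 -0.9978]
in obj frame -1.0 0.7 F obj -0.1 0.4
```

View pics/wrist12.png

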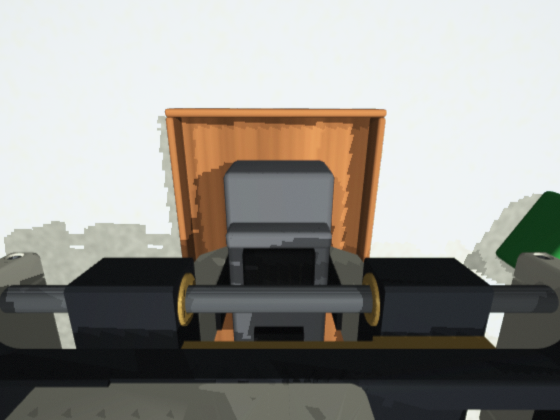

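The pack (columns 228–332) is centred between the tray walls (182–372), both fingers inside. Lowering slowly.

Emit:
{"fn": "arm_command", "kwargs": {
  "deltas": [
    {"xyz":[0,-0.05,0.2],"turn":0,"jaw":150},
    {"xyz":[0,-0.05,0.35],"turn":0,"jaw":150},
    {"xyz":[0,-0.05,0.5],"turn":0,"jaw":150},
    {"xyz":[0,-0.05,0.5],"turn":0,"jaw":150}
  ]
}}

```text
clock: 13.53
position: [0.5795, -0.1935, 0.0196]
ee_rot: [-0.32, 3.062, 0.039]
force: [-0.9, -0.2, -3.6]
width: 0.543
```

Emit:
{"fn": "arm_command", "kwargs": {
  "deltas": [
    {"xyz":[0,0,0.1],"turn":0,"jaw":150},
    {"xyz":[0,0,0.15],"turn":0,"jaw":150},
    {"xyz":[0,0,0.15],"turn":0,"jaw":150}
  ]
}}

```text
clock: 13.78
position: [0.5795, -0.1935, 0.0181]
ee_rot: [-0.32, 3.062, 0.039]
force: [-0.2, -0.9, -2.5]
width: 0.545
```

Emit:
{"fn": "arm_command", "kwargs": {
  "deltas": [
    {"xyz":[0,0,0.1],"turn":0,"jaw":150},
    {"xyz":[0,0,0.1],"turn":0,"jaw":150},
    {"xyz":[0,0,0.1],"turn":0,"jaw":150}
  ]
}}

```text
clock: 14.03
position: [0.5796, -0.1934, 0.0171]
ee_rot: [-0.32, 3.062, 0.039]
force: [-0.4, 1.5, -2.8]
width: 0.545
```

Emit:
{"fn": "arm_command", "kwargs": {
  "deltas": [
    {"xyz":[0,0,0.1],"turn":0,"jaw":150},
    {"xyz":[0,0,0.1],"turn":0,"jaw":150},
    {"xyz":[0,0,0.1],"turn":0,"jaw":150}
  ]
}}

```text
clock: 14.28
position: [0.5798, -0.1934, 0.0163]
ee_rot: [-0.32, 3.062, 0.039]
force: [-0.9, -0.1, 0.4]
width: 0.54
```

Emit:
{"fn": "arm_command", "kwargs": {
  "deltas": [
    {"xyz":[0,0,0.1],"turn":0,"jaw":150},
    {"xyz":[0,0,0.1],"turn":0,"jaw":150},
    {"xyz":[0,0,0.1],"turn":0,"jaw":150}
  ]
}}

```text
clock: 14.53
position: [0.5798, -0.1934, 0.0161]
ee_rot: [-0.32, 3.062, 0.039]
force: [-5.0, 1.2, 9.7]
width: 0.542
```

Emit:
{"fn": "arm_command", "kwargs": {
  "deltas": [
    {"xyz":[0,0,0.1],"turn":0,"jaw":150},
    {"xyz":[0,0,0.1],"turn":0,"jaw":150},
    {"xyz":[0,0,0.1],"turn":0,"jaw":150}
  ]
}}

```text
clock: 14.78
position: [0.5798, -0.1934, 0.0161]
ee_rot: [-0.32, 3.062, 0.039]
force: [-5.3, 2.3, 11.8]
width: 0.543
```

Emit:
{"fn": "arm_command", "kwargs": {
  "deltas": [
    {"xyz":[0,0,0],"turn":0,"jaw":150},
    {"xyz":[0,0,0],"turn":0,"jaw":102},
    {"xyz":[0,0,0],"turn":0,"jaw":102},
    {"xyz":[0,0,0],"turn":0,"jaw":102},
    {"xyz":[0,0,0],"turn":0,"jaw":102}
  ]
}}

```text
clock: 15.2
position: [0.5799, -0.1934, 0.016]
ee_rot: [-0.32, 3.061, 0.039]
force: [0.2, 0.7, -0.1]
width: 0.604
```

```bash
python3 - <<'E'
from out import *
from go import T
delta(T,(0,0,16))
snap('wrist','wrist13')
E
```

```text
t 15.2 pos [ 579.9 -193.4   16. ] F [ 0.2  0.7 -0.1] w 0.604 j7 2.15
delta cm [ 0.01 -0.02  0.  ] turn -0.01 toolz [ 0.0602  0.0317 -0.9977]
in obj frame 0.1 0.2 F obj 0.4 0.6
```

View pics/wrist13.png

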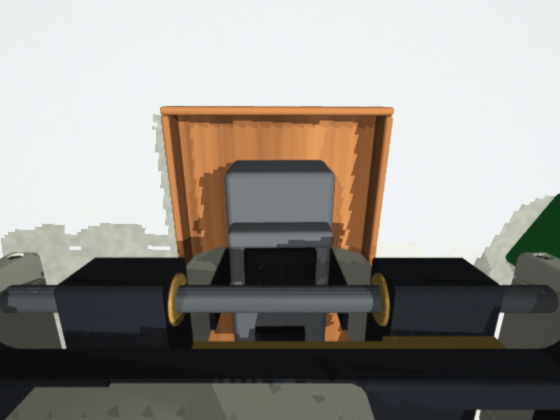

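Fingers are clear on both sides (gaps near columns 215 and 345). Retreating straight up.

Emit:
{"fn": "arm_command", "kwargs": {
  "deltas": [
    {"xyz":[0,0,-0.7],"turn":0,"jaw":102},
    {"xyz":[0,0,-1.8],"turn":0,"jaw":102},
    {"xyz":[0,0,-3.5],"turn":0,"jaw":102},
    {"xyz":[0,0,-6],"turn":0,"jaw":102},
    {"xyz":[0,0,-9],"turn":0,"jaw":102}
  ]
}}

```text
clock: 15.67
position: [0.5736, -0.196, 0.1066]
ee_rot: [-0.32, 3.063, 0.04]
force: [0.1, -0.1, -0.3]
width: 0.598
```

Emit:
{"fn": "arm_command", "kwargs": {
  "deltas": [
    {"xyz":[3,0,-3],"turn":0,"jaw":102},
    {"xyz":[6,0,-6],"turn":0,"jaw":102},
    {"xyz":[9,0,-8],"turn":0,"jaw":102},
    {"xyz":[12,0,-8],"turn":0,"jaw":102},
    {"xyz":[12,0,-8],"turn":0,"jaw":102}
  ]
}}

```text
clock: 16.08
position: [0.4465, -0.2256, 0.1808]
ee_rot: [-0.313, 3.064, 0.038]
force: [-0.2, 1.2, -0.4]
width: 0.598
```

```bash
python3 - <<'E'
from out import *
from go import T
delta(T,(0,0,16))
snap('top','top14');snap('scene','scene14')
P=world(ld('scene14')).reshape(-1,3)*1000
C,S=np.cos(T[2]),np.sin(T[2]);q=P[:,:2]-T[:2];L=np.c_[q@[C,S],q@[-S,C]]
m=(abs(L[:,0])<80)&(abs(L[:,1])<50)&(P[:,2]>33.5)&(P[:,2]<42)
A=np.c_[L[m],np.ones(m.sum())]
print(np.linalg.lstsq(A,P[m,2],rcond=None)[0],m.sum(),cv2.minAreaRect(L[m].astype(np.float32)))
E
```

```text
t 16.08 pos [ 446.5 -225.6  180.8] F [-0.2  1.2 -0.4] w 0.598 j7 2.25
delta cm [-12.63   0.14  17.32] turn -0.29 toolz [ 0.0584  0.0305 -0.9978]
in obj frame -137.0 -3.8 F obj 0.1 1.3
[-6.88769385e-03 -1.41241670e-02  3.89911313e+01] 449 ((-4.1426544189453125, 1.5190181732177734), (114.62003326416016, 50.687355041503906), 0.052357662469148636)
```

View pics/top14.png

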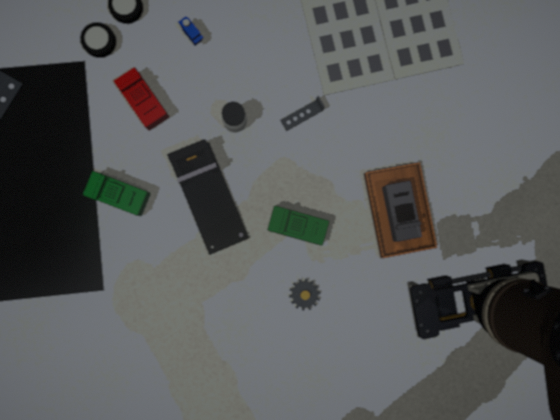

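View pics/scene14.png

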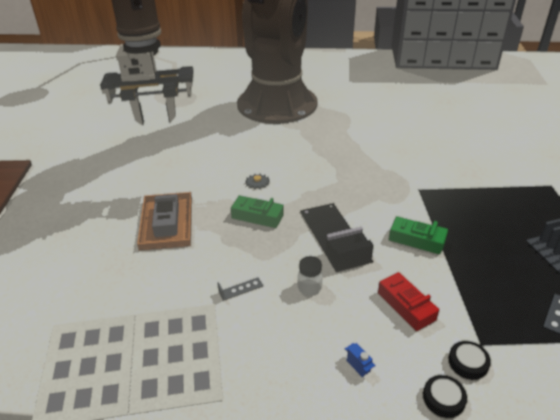

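The pack lies flat in the tray, around (403,212) in the top view. Its top is at about 39 mm with no real slope. The charger is empty, the bystanders haven't moved and the gripper is clear. Handing in.

```bash
python3 -c "
from h import *
print(sign_off())"
```

```text
the job is handed in; nothing more can be done
None
```

The battery pack is off the charger and lying in the wooden tray, released. I handed the job in at about 16 s on the robot's clock; sign-off gives no verdict.

**Release and pull:** I pressed the button with the closed fingertips until the stop was felt (about 13 N). I kept it pressed while pulling on the ridge, until the pack was about 22 mm out. Then I eased off and slid it on to about 57 mm out. The pull read 9 N at most, so there was no yank against the catch.

**Placing:** I gripped the pack across its width with 25 N, carried it over and lowered it into the tray. The press on the tray floor reached 12 N while it seated. I opened the fingers 3 mm per side, so they stayed clear of the tray walls, and went straight up.

**Last checks:**
- The pack is inside the tray and in line with it to within the measurement. Its top is at 39 mm (38 expected) with a slope under 1°.
- The charger is empty, and in the last pictures the bracket, gear, jar and coloured packs look unmoved.
- The gripper touches nothing.

**What did not match:**
- **Button force:** The press read 9.9 N just before and at the first slip of the fingertips, a shade under the 10 N minimum. The button height did not change and the pack had not moved yet. It read 12–14 N from about when the pack began to move until 22 mm out. Readings come only at the end of each move, so values in between were not seen.
- **Hand tilt:** The hand tilted about 4° while pulling and stayed so. The pack still came to rest flat.

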